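# Draw the bean scoop out of the hatch pan

### The job

The steel bean scoop was put away in the low black bar pan under its sliding hatch. Slide the hatch fully open by its grip bar, then take the scoop by its handle and draw it out handle first: it is longer than the opening, so slant it and ease it out without wedging it hard against the pan. Finish while still holding the scoop in the gripper: level, hollow side up, still, with all of it about 10 cm or more above the pan, and with the hatch left open and the two bowls and the stamp left where they stand.

Things in the scene. Friction and masses are not known exactly. Their poses are not given: they have to be found in the camera images.
- pan: black plastic bar pan, fixed to the worktop, 325 x 176 mm over the rim, 65 mm high. Origin: centre of its underside; x along its length, y across, z up. Inside 300 mm (x) by 150 mm (y), inner floor at z 4 mm, walls 3 mm thick with their top at z 65 mm. Steel runners for the hatch stand along both long edges (y +-75 to +-84 mm, top z 74 mm)
- pan_opening (a point): centre of the pan's opening, level with the wall tops (pan frame: x -90, y 0, z 65 mm); axes as the pan's. The opening is 120 mm long (pan x -150 to -30 mm) and 150 mm wide. Its -x side is the pan's end wall, its +x side the edge of a fixed steel cover (3 mm thick, z 62 to 65 mm) that closes the rest of the pan
- hatch (a joint): slide of the steel hatch plate (3 mm thick, 153 mm wide, top face 69 mm above the pan's origin) over the opening, in m: 0 = shut, grows as it moves along the pan's +x over the fixed cover, 0.120 = fully open against its stop. It starts 0 to 30 mm open. About 2.5 N of friction; it stays where it is left
- hatch_bar (a point): middle of the hatch's black grip bar, 13 mm above the hatch plate. The bar is 12 mm thick along the pan's x, 90 mm long along the pan's y, rises 22 mm above the plate and its front face is 12 mm behind the hatch's front (-x) edge; it moves with the hatch. It can be pushed or pinched
- scoop: steel bean scoop, 204 mm long, 0.1 to 0.2 kg. Origin: centre of its underside; +y along the handle, -y to the bowl's lip, z up. Bowl: y -102 to +13, 60 wide, 25 high (solid). Handle: round, 20 mm thick, y +12 to +102, axis at z 28. Starts flat on the pan floor, hollow up, roughly along the pan: handle under the opening towards the pan's -x end, bowl under the fixed cover. Bowl-heavy
- scoop_tip (a point): middle of the front lip of the scoop's bowl: y = -102, z = 4 mm in the scoop's frame
- scoop_handle_end (a point): end of the scoop's handle, on its axis: y = +102, z = 28 mm in the scoop's frame
- cupping_bowl_1: white cupping bowl, 68 mm wide, 50 mm high, standing on the worktop; bystander, leave alone. Origin: centre of its underside
- cupping_bowl_2: second cupping bowl, 68 mm wide, 50 mm high; bystander, leave alone. Origin: centre of its underside
- lot_stamp: hand stamp with a turned handle, 26 x 60 x 71 mm high; bystander, leave alone. Origin: centre of its underside

How it is judged:
On the way, in this order (a step that is already met when the one before it is completed fails the run):
1. the hatch is slid fully open, the scoop still lying in the pan (value of joint hatch above 0.108 m and height (world z) of scoop_handle_end below 0.05 m), for 0.1 s.
2. the scoop slants through the opening, held by the handle: handle end above the pan's top, bowl lip still inside (height (world z) of scoop_handle_end above 0.09 m and height (world z) of scoop_tip below 0.06 m and contact force between the fingers and scoop above 1 N), for 0.1 s.
At the end, for the whole second after the job is handed in: the scoop is held in the fingers, level within 20 degrees with its hollow side up, its lip, its middle and its handle end all at least 160 mm above the worktop (95 mm above the pan's top), at rest, not touching the pan, and the hatch is still open (104 mm or more of 120) (height (world z) of each of scoop_tip, scoop_handle_end, scoop above 0.16 m and contact force between the fingers and scoop above 1 N and contact force between scoop and pan below 0.2 N and angle between scoop's own z axis and vertical below 0.35 rad and linear speed of scoop below 0.03 m/s and angular speed of scoop below 0.3 rad/s and value of joint hatch above 0.104 m); the arm keeps its last pose, push and grip.
It fails at once if the scoop is wedged against the pan with more than 40 N (contact force between scoop and pan above 40 N).
It fails at once if the first bowl is moved by more than 20 mm or tipped (distance of cupping_bowl_1 from where it was at the start of the episode above 0.02 m or angle between cupping_bowl_1's own z axis and vertical above 0.4 rad).
It fails at once if the second bowl is moved by more than 20 mm or tipped (distance of cupping_bowl_2 from where it was at the start of the episode above 0.02 m or angle between cupping_bowl_2's own z axis and vertical above 0.4 rad).
It fails at once if the stamp is moved by more than 20 mm or tipped (distance of lot_stamp from where it was at the start of the episode above 0.02 m or angle between lot_stamp's own z axis and vertical above 0.4 rad).
It also fails if it takes over 48 s, if anything falls off the work surface, if the arm or the gripper's body presses on something with over 40 N, if the wrist force passes 120 N, or if a joint passes its speed limit or range.

### The arm

A 6-joint arm with a two-finger parallel gripper is mounted at the origin on a cart in front of the work surface, level with it; the furniture and walls round the work are solid. World frame = base frame: x ahead of the robot, y to its left, z up, the work surface at z = 0. Lengths are in m, angles in rad, forces in N, time in s.
With the tool pointing down it reaches from about 0.3 to 0.95 m from the base axis. Payload 3.1 kg.
Tool frame: the origin (TCP) lies between the finger pads; the fingertips stand 19 mm ahead of it and the grasp point (between the pads) is the TCP (robot.finger_overhang is the distance from the TCP to the fingertips, in m); z points along the fingers, y is the line along which they close (so a half turn about z gives the same grasp; the last joint's range is limited). The gripper opens to 85 mm and grips with 20 to 120 N. Pads are 22 mm wide; open, the fingers measure 114 mm over their backs; the gripper's body (76 mm by 85 mm) begins 54 mm behind the grasp point. The pads swing forward as they close: fully open they stand 13 mm farther back than shut.
Start: joints at [1.272, 0.308, 1.634, -0, 1.2, -0.07], TCP at [0.142, 0.609, 0.25] pointing down, gripper open.
Joint ranges: [-3.06, 3.06], [-0.79, 1.96], [0.05, 2.63], [-1.19, 4.34], [0.05, 2.64], [-2.94, 2.94]. Speed limits (rad/s): [2.79, 2.79, 3.14, 3.14, 3.14, 3.14].

### API

Orientations are given as [roll, pitch, yaw] about the fixed x, y, z axes, in that order (R = Rz(yaw) Ry(pitch) Rx(roll)).
In Python, from bench import robot gives the robot as it stands.
- The arm moves only by the shell command python3 inch.py 'ROWS' [FORCE]. ROWS is rows parted by semicolons, their numbers by spaces, 1 to 8 of them, each of 7 numbers: dx, dy, dz in m, then a rotation vector rx, ry, rz in rad, then the opening from 0.0 (shut) to 1.0 (fully open); each row shifts and turns the commanded pose from where the row before left it, along the tool's axes as they then stand; what a row does not reach is not made up. A row lasts 1/12 s, in which the tool goes at most 0.0417 m and 0.125 rad, less where a joint would pass 70% of its speed; a pose out of reach is approached as far as the arm can. The fingers move at their own pace and stop on an object; FORCE is the grip in N (left out, the last holds). Time passes only in rows, so rows that do not move let the fingers close. It prints the time, the measured TCP pose, the force, the opening and the grip force at its end.
- robot.observe(): the state, without advancing time (a new reading comes with each control period).
- robot.snapshot(name): name is "scene" or "side" or "wrist"; returns (picture, depth): 384x512x3 uint8, blue, green, red; 384x512 float32, m along the optical axis (not along the pixel's ray), 0 where there is no reading.
- robot.camera_params(name): a dict with "fovy" (degrees; the focal length in pixels is half the picture's height over the tangent of half this angle, whatever the lens; pixels are square), "cx", "cy" (the principal point, pixels), "dist" ([k1, k2, p1, p2, k3] as OpenCV has them; the pictures are not rectified), "R" (3x3) and "t" (3): a world point X has camera coordinates R X + t. Camera axes: x right, y down, z forward; pixel columns grow to the right and rows downward; lengths in m; the calibration is good to about 2 mm. A picture is of the moment at which its call begins: read the wrist's pose just before it. camera_params takes no time and is no camera call; for the wrist camera it gives the pose at the moment of the call.
- robot.sign_off(): hands the job in; it is judged then, once.
The state is a dict: "clock": time; "qpos": joint angles; "qd": joint speeds; "tau": joint torques, N m; "eef_pos": TCP position; "orientation": TCP orientation; "ft_force": force on the tool from outside, world axes, zero at the start; "moment": the same for the moment, N m; "grip_width": opening from 0.0 (shut) to 1.0 (fully open); "gripper_force": force on a finger pad.
Only numpy, scipy, OpenCV 4.12 (cv2) and the standard library are available. Lean on these libraries where they do the work, as an engineer would, in place of code of your own. Each camera call takes 0.05 s, during which the arm holds its last target. There are 200 camera calls.

## Working session

There is one attempt and no reset: what is moved stays moved. The work goes in short steps, Python scripts to look and compute and a shell command to move; the robot and the scene stay as the last step left them, time stands still between calls to the robot, and variables do not carry over. Pictures are saved under pics/ and viewed, at most 10 in all, crops included, and the job is handed in when it is done.

```bash
ls; mkdir -p pics
cat > h.py <<'E'
import numpy as np, cv2
from bench import robot
def snap(n,f=None):
    p=robot.camera_params(n); im,d=robot.snapshot(n)
    if f: cv2.imwrite('pics/'+f,im)
    return p,im,d
def K(p):
    f=192/np.tan(np.radians(p['fovy'])/2); return np.array([[f,0,p['cx']],[0,f,p['cy']],[0,0,1]])
def ray(p,uv):
    x=cv2.undistortPoints(np.array(uv,float).reshape(-1,1,2),K(p),np.array(p['dist'],float)).reshape(-1,2)
    R=np.array(p['R']);t=np.array(p['t'])
    return -R.T@t, np.c_[x,np.ones(len(x))]@R
def plane(p,uv,z):
    o,d=ray(p,uv); return o+d*((z-o[2])/d[:,2:])
def pts(p,uv,dep):
    o,d=ray(p,uv); uv=np.array(uv).astype(int).reshape(-1,2); return o+d*dep[uv[:,1],uv[:,0]][:,None]
E
python3 - <<'E'
from h import *
a=[snap(n,n+'0.png') for n in ('scene','side','wrist')]
for p,_,d in a: print(-np.array(p['R']).T@p['t'],p['fovy'],(d>0).mean())
np.savez('d0.npz',**{n:x[2] for n,x in zip(('scene','side','wrist'),a)})
cv2.imwrite('pics/all.png',cv2.resize(np.hstack([x[1] for x in a[:2]]),(800,300)))
print(robot.observe())
E
```

```text
bench.py
inch.py
pics
[-0.22151329 -0.65807245  0.97680791] 45.07076789000246 0.9961649576822916
[ 0.81168539 -0.48573034  0.76639426] 54.822606597427374 0.996002197265625
[0.06339352 0.62827883 0.37352876] 69.71482033942812 0.9961903889973959
{'clock': 0.15, 'qpos': array([ 1.27229606e+00,  3.08822823e-01,  1.63487279e+00,  1.12274752e-06,
        1.19973191e+00, -6.97086609e-02]), 'qd': array([ 0.00045366, -0.00349394, -0.00230723,  0.00118747, -0.00012838,
        0.00094769]), 'tau': array([-1.67382213e-04, -4.15809059e+01, -2.77144736e+01, -3.51356721e-05,
        6.09901064e-03,  1.98282930e-05]), 'eef_pos': array([0.14160196, 0.60812058, 0.24930995]), 'orientation': array([-3.13976231e+00, -1.28846204e-04,  2.91280052e+00]), 'ft_force': array([-0.44272576, -0.15313   , -0.42773117]), 'moment': array([-6.94576660e-05, -2.66056015e-03,  5.02195467e-02]), 'gripper_force': 0.0, 'grip_width': 1.0001594805473686}
```

View pics/scene0.png

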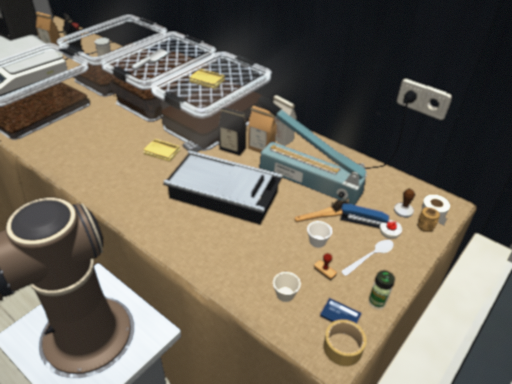

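View pics/wrist0.png

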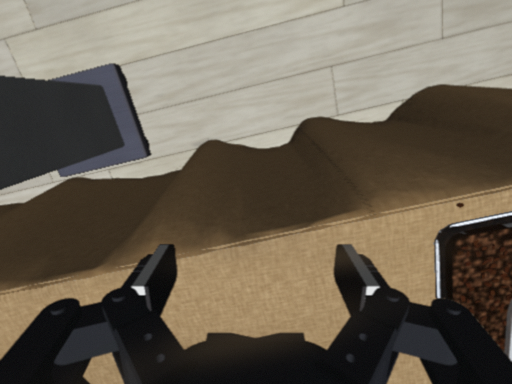

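The scene view shows the pan around (222,185), with the grip bar near (265,188) at its right end. The bowls are at (319,233) and (287,286), and the stamp is at (326,265).

View pics/side0.png

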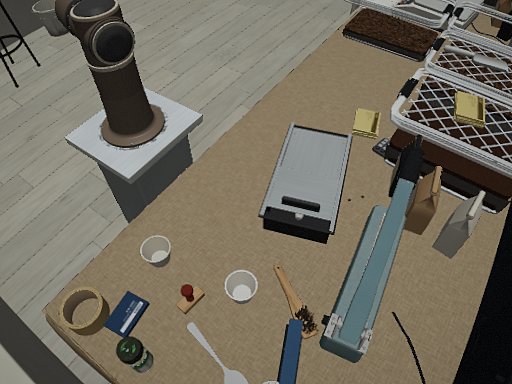

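Run:
```python
from h import *
D=np.load('d0.npz')
p=robot.camera_params('scene'); d=D['scene']
names='rimL rimTop? rimR bar bowlA bowlB stamp sealer'.split()
uv=[(168,178),(197,155),(270,214),(262,188),(319,233),(287,286),(326,265),(355,195)]
for n,u,a,b in zip(names,uv,pts(p,uv,d),plane(p,uv,.065)): print(n,u,a.round(3),b.round(3))
# points around pan in height
vv,uu=np.mgrid[130:240,140:300]; q=np.c_[uu.ravel(),vv.ravel()]; P=pts(p,q,d)
for lo,hi in ((.058,.078),(.08,.1)):
    m=(P[:,2]>lo)&(P[:,2]<hi)&(P[:,0]<.75); print(lo,m.sum(),P[m].min(0),P[m].max(0),cv2.minAreaRect(P[m][:,:2].astype(np.float32)))
```

```text
rimL (168, 178) [0.469 0.22  0.065] [0.469 0.22  0.065]
rimTop? (197, 155) [0.609 0.233 0.067] [0.611 0.235 0.065]
rimR (270, 214) [ 0.6   -0.078  0.004] [ 0.548 -0.115  0.065]
bar (262, 188) [ 0.617 -0.031  0.07 ] [ 0.621 -0.028  0.065]
bowlA (319, 233) [ 0.621 -0.239  0.014] [ 0.577 -0.261  0.065]
bowlB (287, 286) [ 0.414 -0.278  0.008] [ 0.377 -0.3    0.065]
stamp (326, 265) [ 0.516 -0.327  0.037] [ 0.494 -0.337  0.065]
sealer (355, 195) [ 0.793 -0.25   0.05 ] [ 0.777 -0.256  0.065]
0.058 4052 [ 0.43846221 -0.09597655  0.05800648] [0.7499328  0.37698066 0.07799042] ((0.6261379718780518, 0.14362463355064392), (0.32343506813049316, 0.40586820244789124), 17.687074661254883)
0.08 148 [ 0.47608079 -0.06024355  0.0800893 ] [0.74994058 0.32209661 0.09906224] ((0.6297722458839417, 0.1133456826210022), (0.38706597685813904, 0.20472542941570282), 44.5793571472168)
```

The side view shows the pan from (295,125) to (300,235), with the grip bar at (300,204). The front end shows a dark gap, so the hatch is slightly open. The sealer stands behind the pan.

Run:
```python
from h import *
D=np.load('d0.npz')
for n in('scene','side'):
    p=robot.camera_params(n); d=D[n]
    vv,uu=np.mgrid[0:384,0:512]; q=np.c_[uu.ravel(),vv.ravel()]; P=pts(p,q,d)
    box=(P[:,0]>.38)&(P[:,0]<.72)&(P[:,1]>-.15)&(P[:,1]<.28)&(d.ravel()>0)
    m=((P[:,2]>.057)&(P[:,2]<.08)&box).reshape(384,512).astype(np.uint8)
    _,l,s,c=cv2.connectedComponentsWithStats(m); k=1+s[1:,4].argmax(); m=(l==k).ravel()
    Q=P[m]; r=cv2.minAreaRect(Q[:,:2].astype(np.float32)); print(n,m.sum(),r, np.median(Q[:,2]))
    b=box&(P[:,2]>.083)&(P[:,2]<.1)&(P[:,1]<.1); B=P[b]; print(len(B),B.mean(0),cv2.minAreaRect(B[:,:2].astype(np.float32)))
    im=cv2.imread(f'pics/{n}0.png'); v,u=np.where(m.reshape(384,512)); im=im[v.min()-15:v.max()+40,u.min()-15:u.max()+15]; print(u.min()-15,v.min()-15); cv2.imwrite(f'pics/{n}c.png',cv2.resize(im,None,fx=4,fy=4,interpolation=cv2.INTER_CUBIC)); print(im.shape)
```

```text
scene 3862 ((0.5710561871528625, 0.08549655973911285), (0.18315815925598145, 0.3285771906375885), 17.687070846557617) 0.06876295757680817
98 [ 0.60326502 -0.02447908  0.08977776] ((0.606697678565979, -0.022734487429261208), (0.08896518498659134, 0.012291055172681808), 17.91222381591797)
148 135
(117, 149, 3)
side 6351 ((0.5730593800544739, 0.08170901238918304), (0.17839980125427246, 0.3300066888332367), 17.8125) 0.06598749136925064
203 [ 0.60900862 -0.02662466  0.08805065] ((0.6073789596557617, -0.025932788848876953), (0.08942399173974991, 0.012557771988213062), 18.453819274902344)
243 107
(167, 124, 3)
```

```bash
R="0 0 0 0 0 .125 0"
python3 inch.py '0 0 0 0 0 .125 0; 0 0 0 0 0 .125 0; 0 0 0 0 0 .125 0; 0 0 0 0 0 .125 0; 0 0 0 0 0 .125 0; 0 0 0 0 0 .125 0; 0 0 0 0 0 .125 0; 0 0 0 0 0 .125 0' 40
python3 inch.py '0 0 0 0 0 .033 0; -.038 .0125 0 0 0 0 0; -.038 .0125 0 0 0 0 0; -.038 .0125 0 0 0 0 0; -.038 .0125 0 0 0 0 0; -.038 .0125 0 0 0 0 0; -.038 .0125 0 0 0 0 0; -.038 .0125 0 0 0 0 0'
```

```text
clock: 0.82
eef_pos: [0.1417, 0.6084, 0.2497]
orientation: [-3.141, 0.001, 1.907]
ft_force: [-0.5, 0.3, -0.3]
grip_width: -0.0
gripper_force: 0.0
clock: 1.48
eef_pos: [0.3065, 0.3801, 0.2501]
orientation: [-3.142, 0.0, 1.88]
ft_force: [1.3, -0.6, -0.5]
grip_width: -0.0
gripper_force: 0.0
```

```bash
python3 inch.py '-.039 .0125 0 0 0 0 0; -.039 .0125 0 0 0 0 0; -.039 .0125 0 0 0 0 0; -.039 .0125 0 0 0 0 0; -.039 .0125 0 0 0 0 0; -.039 .0125 0 0 0 0 0; -.039 .0125 0 0 0 0 0; -.039 .0125 0 0 0 0 0'
python3 inch.py '-.039 .0125 0 0 0 0 0; -.039 .0125 0 0 0 0 0; -.039 .0125 0 0 0 0 0; -.039 .0125 0 0 0 0 0; -.039 .0125 0 0 0 0 0; 0 0 0 0 0 0 0'
cat >> h.py <<'E'
C=np.array([.572,.0835,0]); A=np.radians(107.7); RP=np.array([[np.cos(A),-np.sin(A),0],[np.sin(A),np.cos(A),0],[0,0,1]])
def pan(X): return (np.asarray(X)-C)@RP
E
python3 - <<'E'
from h import *
print('tcp pan',pan(robot.observe()['eef_pos']).round(4))
p,im,d=snap('wrist','w1.png')
vv,uu=np.mgrid[0:384,0:512]; q=np.c_[uu.ravel(),vv.ravel()]; P=pan(pts(p,q,d))
ok=(d.ravel()>0)
b=ok&(abs(P[:,1])<.06)&(P[:,2]>.083)&(P[:,2]<.1)&(P[:,0]<-.03); print('bar',b.sum(),cv2.minAreaRect(P[b][:,:2].astype(np.float32)),P[b][:,2].max())
b=ok&(abs(P[:,1])<.12)&(P[:,2]>.057)&(P[:,2]<.08)&(abs(P[:,0])<.2);print('rim',P[b].min(0),P[b].max(0))
E
```

```text
clock: 2.15
eef_pos: [0.4968, 0.1132, 0.2502]
orientation: [-3.142, -0.0, 1.879]
ft_force: [1.1, 1.6, 0.5]
grip_width: 0.002
gripper_force: 0.0
clock: 2.65
eef_pos: [0.6186, -0.0581, 0.2499]
orientation: [3.139, 0.005, 1.875]
ft_force: [0.2, -0.5, 0.5]
grip_width: 0.002
gripper_force: 0.0
tcp pan [-0.1491 -0.0014  0.2499]
bar 1011 ((-0.11054185032844543, -0.0027633123099803925), (0.012303514406085014, 0.08792413026094437), 0.1074020117521286) 0.09346534857535055
rim [-0.16151339 -0.09132778  0.05703682] [0.0238797  0.08656752 0.07997973]
```

View pics/w1.png

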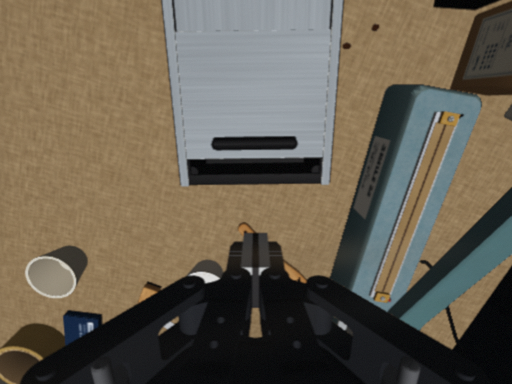

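The wrist view shows the bar at (254,143) and the pan's front edge near (255,183). The scoop handle is hidden under the hatch. The closed fingers sit just in front of the bar.

```bash
python3 inch.py '0 0 .039 0 0 0 0; 0 0 .039 0 0 0 0; 0 0 .039 0 0 0 0; 0 0 .038 0 0 0 0; 0 0 0 0 0 0 0;.015 0 0 0 0 0 0;.015 0 0 0 0 0 0'
python3 inch.py '.015 0 0 0 0 0 0;.015 0 0 0 0 0 0;.015 0 0 0 0 0 0;.015 0 0 0 0 0 0; .01 0 0 0 0 0 0; 0 0 0 0 0 0 0'
```

```text
clock: 3.28
eef_pos: [0.6062, -0.0228, 0.0965]
orientation: [3.141, 0.002, 1.88]
ft_force: [1.2, -3.8, -1.9]
grip_width: 0.0
gripper_force: 1.8
clock: 3.78
eef_pos: [0.5843, 0.0468, 0.0963]
orientation: [3.14, -0.001, 1.882]
ft_force: [-0.2, 0.1, -0.9]
grip_width: -0.002
gripper_force: 0.0
```

```bash
python3 inch.py '.005 0 0 0 0 0 0;.004 0 0 0 0 0 0; 0 0 0 0 0 0 0'
python3 inch.py '.004 0 0 0 0 0 0; 0 0 0 0 0 0 0'
python3 inch.py '.003 0 0 0 0 0 0; 0 0 0 0 0 0 0'
```

```text
clock: 4.03
eef_pos: [0.582, 0.0528, 0.0953]
orientation: [3.141, -0.001, 1.88]
ft_force: [0.6, 0.3, 0.3]
grip_width: -0.002
gripper_force: 0.0
clock: 4.2
eef_pos: [0.5809, 0.0558, 0.0953]
orientation: [3.141, 0.0, 1.88]
ft_force: [1.3, -1.1, 0.4]
grip_width: 0.001
gripper_force: 1.1
clock: 4.37
eef_pos: [0.5809, 0.056, 0.0953]
orientation: [3.141, 0.006, 1.882]
ft_force: [2.5, -10.0, -1.3]
grip_width: 0.003
gripper_force: 5.0
```

```bash
python3 inch.py '-.015 0 0 0 0 0 0; -.02 0 -.03 0 0 0 .5;-.02 0 -.03 0 0 0 .5;-.03 0 -.03 0 0 0 .5;-.03 0 -.03 0 0 0 .5;-.03 0 -.03 0 0 0 .5;-.03 0 0 0 0 0 .5;0 0 0 0 0 0 .5'
python3 - <<'E'
from h import *
print('tcp pan',pan(robot.observe()['eef_pos']).round(4))
p,im,d=snap('wrist','w2.png'); np.save('w2.npy',d)
vv,uu=np.mgrid[0:384,0:512]; q=np.c_[uu.ravel(),vv.ravel()]; P=pan(pts(p,q,d))
ok=(d.ravel()>0)
b=ok&(abs(P[:,1])<.06)&(P[:,2]>.083)&(P[:,2]<.1)&(abs(P[:,0])<.06); print('bar',b.sum(),cv2.minAreaRect(P[b][:,:2].astype(np.float32)),P[b][:,2].max())
b=ok&(abs(P[:,1])<.12)&(P[:,2]>.057)&(P[:,2]<.08)&(abs(P[:,0])<.2);print('rim',P[b].min(0),P[b].max(0))
for lo,hi in((.015,.05),(.026,.05),(.033,.05)):
    b=ok&(abs(P[:,1])<.068)&(P[:,2]>lo)&(P[:,2]<hi)&(P[:,0]<-.03)&(P[:,0]>-.145); print(lo,b.sum(),P[b].min(0),P[b].max(0))
    if b.sum(): print(cv2.minAreaRect(P[b][:,:2].astype(np.float32)))
E
```

```text
clock: 5.03
eef_pos: [0.6354, -0.1121, 0.2469]
orientation: [3.136, 0.005, 1.875]
ft_force: [0.1, 0.2, 0.1]
grip_width: 0.496
gripper_force: 0.0
tcp pan [-0.2056 -0.0009  0.2469]Traceback (most recent call last):
  File "<stdin>", line 6, in <module>
    return umr_maximum(a, axis, None, out, keepdims, initial, where)
ValueError: zero-size array to reduction operation maximum which has no identity
```

View pics/w2.png

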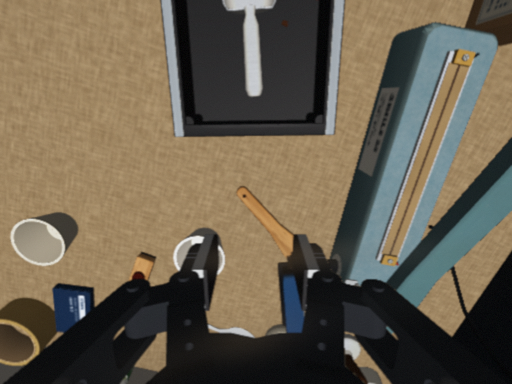

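The wrist view shows the pan open. The handle runs from about (249,10) to its end at (254,95), and the back of the bowl is at (250,5).

```bash
python3 inch.py '.03 0 0 0 0 0 .5;.03 0 0 0 0 0 .5;0 0 0 0 0 0 .5'
python3 - <<'E'
from h import *
print('tcp pan',pan(robot.observe()['eef_pos']).round(4))
p,im,d=snap('wrist','w3.png'); np.save('w3.npy',d)
vv,uu=np.mgrid[0:384,0:512]; q=np.c_[uu.ravel(),vv.ravel()]; P=pan(pts(p,q,d))
ok=(d.ravel()>0)
def rep(n,b):
    print(n,b.sum())
    if b.sum()>3: print(P[b].min(0).round(4),P[b].max(0).round(4),cv2.minAreaRect(P[b][:,:2].astype(np.float32)))
rep('bar',ok&(abs(P[:,1])<.06)&(P[:,2]>.083)&(P[:,2]<.1)&(abs(P[:,0])<.06))
rep('rim',ok&(abs(P[:,1])<.12)&(P[:,2]>.057)&(P[:,2]<.08)&(abs(P[:,0])<.2))
g=(im.reshape(-1,3).min(1)>110)
for lo in(.01,.026): rep(('sc',lo),ok&g&(abs(P[:,1])<.068)&(P[:,2]>lo)&(P[:,2]<.05)&(P[:,0]<-.033)&(P[:,0]>-.145))
for x in (-.11,-.09,-.07,-.05):
    b=ok&g&(abs(P[:,1])<.06)&(abs(P[:,0]-x)<.004)&(P[:,2]<.055); print(x,b.sum(),P[b].min(0).round(4)[1:],P[b].max(0).round(4)[1:])
E
```

```text
clock: 5.33
eef_pos: [0.6109, -0.044, 0.2413]
orientation: [-3.137, -0.008, 1.882]
ft_force: [-0.5, 0.0, 0.2]
grip_width: 0.5
gripper_force: 0.0
tcp pan [-0.1333  0.0017  0.2413]
bar 1415
[-0.0171 -0.0464  0.083 ] [-0.0045  0.0428  0.0935] ((-0.010788127779960632, -0.00176209956407547), (0.012311278842389584, 0.08919089287519455), 0.44768911600112915)
rim 17834
[-0.1618 -0.0909  0.057 ] [0.0396 0.0865 0.0797] ((-0.06063789129257202, -0.0023075640201568604), (0.20178313553333282, 0.1761607527732849), 0.4387318789958954)
('sc', 0.01) 1057
[-0.1198 -0.0109  0.0318] [-0.0335  0.0084  0.0438] ((-0.07641280442476273, -0.0010428112000226974), (0.08651193231344223, 0.017734969034790993), 2.810943365097046)
('sc', 0.026) 1057
[-0.1198 -0.0109  0.0318] [-0.0335  0.0084  0.0438] ((-0.07641280442476273, -0.0010428112000226974), (0.08651193231344223, 0.017734969034790993), 2.810943365097046)
-0.11 96 [-0.0109  0.0352] [0.0061 0.0438]
-0.09 103 [-0.0106  0.0044] [0.0079 0.0432]
-0.07 104 [-0.0092  0.0345] [0.0072 0.0432]
-0.05 116 [-0.0077  0.006 ] [0.009  0.0426]
```

```bash
python3 inch.py '0 0 0 0 0 -.05 .5;0 0 0 0 0 0 .5;0 0 0 0 0 0 .5;0 0 0 0 0 0 .5'
cat > m.py <<'E'
from h import *
from scipy.spatial.transform import Rotation as Ro
o=robot.observe(); print('pan tcp',pan(o['eef_pos']).round(4)); Rt=Ro.from_euler('xyz',o['orientation'])
def go(x,y,z): print('tool delta',Rt.inv().apply(RP@np.array([x,y,z])+C-o['eef_pos']).round(4))
E
python3 -c "
from m import *
go(-.095,-.0015,.034)"
```

```text
clock: 5.72
eef_pos: [0.614, -0.0493, 0.2431]
orientation: [-3.141, -0.001, 1.929]
ft_force: [-0.4, -0.0, -0.3]
grip_width: 0.499
gripper_force: 0.0
pan tcp [-0.1393  0.0004  0.2431]
tool delta [0.0439 0.0042 0.2091]
```

```bash
python3 inch.py '.011 .001 .03 0 0 0 .5;.011 .001 .03 0 0 0 .5;.011 .001 .03 0 0 0 .5;.011 .001 .03 0 0 0 .5;0 0 0 0 0 0 .5;0 0 0 0 0 0 .5;0 0 0 0 0 0 .5' 110
python3 - <<'E'
from m import *
go(-.095,-.0015,.034)
p,im,d=snap('wrist','w4.png')
E
```

```text
clock: 6.3
eef_pos: [0.604, -0.0072, 0.1251]
orientation: [3.139, 0.001, 1.929]
ft_force: [1.1, -0.0, 0.7]
grip_width: 0.497
gripper_force: 0.0
pan tcp [-0.0961 -0.0029  0.1251]
tool delta [ 0.0013 -0.0015  0.0911]
```

View pics/w4.png

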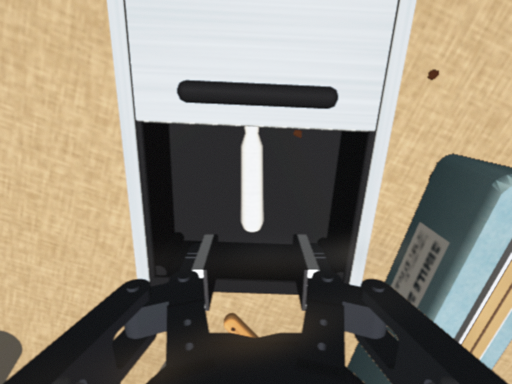

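The view shows the handle vertical at u≈252, centred between the fingers at 206 and 306. The bar at (257,95) marks the hatch fully open.

```bash
python3 inch.py '0 0 .025 0 0 0 .5;0 -.001 .025 0 0 0 .5;0 0 .02 0 0 0 .5;0 0 .02 0 0 0 .5;0 0 0 0 0 0 .5;0 0 0 0 0 0 .5'
python3 inch.py '0 0 0 0 0 0 0;0 0 0 0 0 0 0;0 0 0 0 0 0 0;0 0 0 0 0 0 0;0 0 0 0 0 0 0;0 0 0 0 0 0 0' 110
python3 -c "
from m import *
go(-.095,-.0015,.034)"
```

```text
clock: 6.85
eef_pos: [0.6026, -0.0076, 0.0348]
orientation: [3.141, 0.001, 1.929]
ft_force: [0.6, -0.4, 0.6]
grip_width: 0.497
gripper_force: 0.0
clock: 7.35
eef_pos: [0.6035, -0.0074, 0.0352]
orientation: [3.138, 0.002, 1.929]
ft_force: [3.0, -2.7, 4.5]
grip_width: 0.191
gripper_force: 107.7
pan tcp [-0.0962 -0.0024  0.0352]
tool delta [ 0.0012 -0.0008  0.0012]
```

Run:
```python
import numpy as np
# xl, zl, theta deg
W=[(.084,.004,0),(.080,.007,4),(.072,.007,8),(.062,.007,12),(.050,.007,12),(.042,.007,15),(.032,.007,18),(.022,.008,21),(.012,.008,25),(.002,.008,29),(-.009,.008,33),(-.02,.008,36)]
E=np.array([-.03,.062]);Wl=np.array([-.15,.065]);g0=None;t0=0
for xl,zl,t in W:
    t=np.radians(t);c,s=np.cos(t),np.sin(t);L=np.array([xl,zl]);d=np.array([-c,s]);n=np.array([s,c])
    g=L+.18*d+.031*n; e=((E-L)@d,(E-L)@n); w=((Wl-L)@d,(Wl-L)@n)
    ce=e[1]-(.025 if e[0]<.117 else .038); cw=(.0 if w[0]<.115 else .018)-w[1] if w[0]<.206 else 9
    if g0 is not None:
        D=g-g0;c0,s0=np.cos(t0),np.sin(t0); print(np.round([D[0]*c0-D[1]*s0,-(D[0]*s0+D[1]*c0),-(t-t0)],4),end=' ')
    print('clear cover %.3f wall %.3f end x %.3f G'%(ce,cw,(L+.206*d+.018*n)[0]),g.round(3)); g0,t0=g,t
```

```text
clear cover 0.033 wall 9.000 end x -0.122 G [-0.096  0.035]
[-0.0014 -0.0155 -0.0698] clear cover 0.022 wall 9.000 end x -0.124 G [-0.097  0.05 ]
[-0.0054 -0.0119 -0.0698] clear cover 0.015 wall 9.000 end x -0.129 G [-0.102  0.063]
[-0.0073 -0.0111 -0.0698] clear cover 0.010 wall 9.000 end x -0.136 G [-0.108  0.075]
[-0.0117  0.0025 -0.    ] clear cover 0.012 wall 9.000 end x -0.148 G [-0.12   0.075]
[-0.006  -0.0077 -0.0524] clear cover 0.009 wall 0.012 end x -0.152 G [-0.124  0.084]
[-0.0078 -0.0068 -0.0524] clear cover 0.008 wall 0.019 end x -0.158 G [-0.13   0.092]
[-0.008  -0.0072 -0.0524] clear cover 0.007 wall 0.026 end x -0.164 G [-0.135  0.101]
[-0.0067 -0.0089 -0.0698] clear cover 0.006 wall 0.035 end x -0.167 G [-0.138  0.112]
[-0.0065 -0.0083 -0.0698] clear cover 0.007 wall 0.042 end x -0.169 G [-0.14   0.122]
[-0.007  -0.0071 -0.0698] clear cover 0.009 wall 0.047 end x -0.172 G [-0.143  0.132]
[-0.0074 -0.0034 -0.0524] clear cover 0.013 wall 0.048 end x -0.176 G [-0.147  0.139]
```

```bash
python3 inch.py '-.0007 0 -.0078 0 -.035 0 0;-.0007 0 -.0077 0 -.035 0 0;-.0027 0 -.006 0 -.035 0 0;-.0027 0 -.006 0 -.035 0 0;-.0037 0 -.0056 0 -.035 0 0;-.0037 0 -.0055 0 -.035 0 0;0 0 0 0 0 0 0;0 0 0 0 0 0 0'
python3 - <<'E'
from m import *
go(-.108,-.0015,.075); print(np.degrees(np.arcsin((Rt.apply([1,0,0]))[2])))
p,im,d=snap('side','s5.png'); a=im[90:290,210:400]; 
p,im,d=snap('wrist','w5.png'); b=im
cv2.imwrite('pics/c5.png',np.hstack([cv2.resize(a,(365,384)),b[:, 90:430]]))
E
```

```text
clock: 8.02
eef_pos: [0.6045, -0.0165, 0.0731]
orientation: [-3.14, 0.209, 1.931]
ft_force: [0.0, 0.9, 0.3]
grip_width: 0.187
gripper_force: 107.4
pan tcp [-0.1052 -0.0006  0.0731]
tool delta [-0.0032  0.0008 -0.0012]
-11.947089333696606
```

View pics/c5.png

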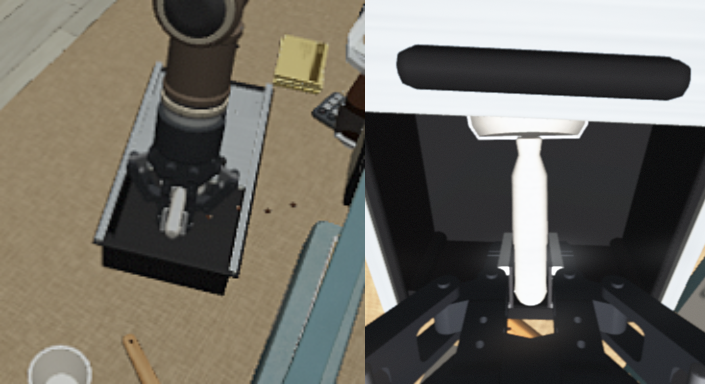

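The composite shows the handle between the pads (at about 530,220 in the right half) and the bowl's back emerging from under the cover. The scoop slants with the gripper and hasn't slipped.

```bash
python3 inch.py '-.006 0 .0012 0 0 0 0;-.006 0 .0013 0 0 0 0;-.003 0 -.0038 0 -.026 0 0;-.003 0 -.0038 0 -.026 0 0;-.004 0 -.0034 0 -.026 0 0;-.004 0 -.0034 0 -.026 0 0;0 0 0 0 0 0 0'
python3 -c "
from m import *
go(-.130,-.0015,.092)"
python3 inch.py '-.004 0 -.0036 0 -.026 0 0;-.004 0 -.0036 0 -.026 0 0;-.0067 0 -.0089 0 -.07 0 0;-.0065 0 -.0083 0 -.07 0 0;-.007 0 -.007 0 -.07 0 0;-.0074 0 -.0034 0 -.052 0 0;0 0 0 0 0 0 0;0 0 0 0 0 0 0'
python3 - <<'E'
from m import *
go(-.147,-.0015,.139); print(np.degrees(np.arcsin((Rt.apply([1,0,0]))[2])),o['qpos'].round(2))
p,im,d=snap('side','s6.png'); a=im[90:290,210:400]; 
p,im,d=snap('wrist','w6.png'); b=im
cv2.imwrite('pics/c6.png',np.hstack([cv2.resize(a,(365,384)),b[:, 90:430]]))
E
```

```text
clock: 8.7
eef_pos: [0.6137, -0.0388, 0.0916]
orientation: [3.141, 0.315, 1.93]
ft_force: [-0.4, 0.1, -0.8]
grip_width: 0.19
gripper_force: 107.4
pan tcp [-0.1292 -0.0026  0.0916]
tool delta [-0.0009 -0.0011 -0.0002]
clock: 9.37
eef_pos: [0.6192, -0.0546, 0.1372]
orientation: [-3.14, 0.626, 1.931]
ft_force: [0.2, -0.3, -1.9]
grip_width: 0.189
gripper_force: 107.5
pan tcp [-0.146  -0.003   0.1372]
tool delta [-0.0018 -0.0015 -0.0009]
-35.84948151644662 [ 0.12  0.42  1.87 -0.83  0.88  0.32]
```

View pics/c6.png

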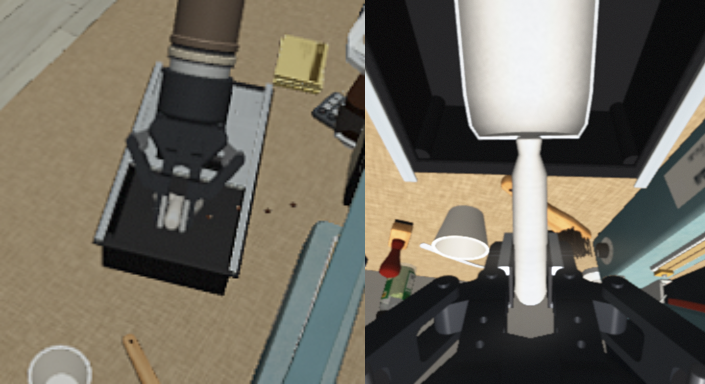

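The scoop slants well out of the opening, with the bowl visible from (460,0) to (590,130) in the right half, clear of the cover and side walls. Next I draw it along its axis, lift it and level it.

```bash
python3 inch.py '-.01 0 0 0 0 0 0;-.02 0 0 0 0 0 0;-.02 0 0 0 0 0 0;-.02 0 0 0 0 0 0;-.02 0 0 0 0 0 0;-.02 0 0 0 0 0 0;-.02 0 0 0 0 0 0;0 0 0 0 0 0 0'
python3 inch.py '-.016 0 -.022 0 0 0 0;-.016 0 -.022 0 0 0 0;-.016 0 -.022 0 0 0 0;0 0 0 0 .1 0 0;0 0 0 0 .1 0 0;0 0 0 0 .1 0 0;0 0 0 0 .1 0 0;0 0 0 0 .1 0 0'
python3 inch.py '0 0 0 0 .1 0 0;0 0 0 0 .025 0 0;0 0 0 0 0 0 0;0 0 0 0 0 0 0;0 0 0 0 0 0 0;0 0 0 0 0 0 0;0 0 0 0 0 0 0;0 0 0 0 0 0 0'
python3 - <<'E'
from m import *
print(abs(o['qd']).max())
for n in('side','scene','wrist'):
    p,im,d=snap(n,n+'7.png')
    if n=='side': a=im[60:300,150:420]
    else: b=im
    if n!='scene':
        q=np.c_[np.tile(np.arange(512),384),np.repeat(np.arange(384),512)]; P=pan(pts(p,q,d)); g=(im.reshape(-1,3).min(1)>110)&(d.ravel()>0)
        m=g&(abs(P[:,1])<.04)&(P[:,2]>.13)&(P[:,0]<.0); print(n,m.sum(),P[m].min(0).round(3),P[m].max(0).round(3))
        m=(d.ravel()>0)&(abs(P[:,1])<.06)&(P[:,2]>.083)&(P[:,2]<.1)&(abs(P[:,0])<.06);print('bar',m.sum(),P[m].mean(0) if m.sum() else '')
cv2.imwrite('pics/c7.png',np.hstack([cv2.resize(a,(432,384)),b[:, 90:430]]))
E
```

```text
clock: 10.13
eef_pos: [0.6589, -0.1573, 0.2188]
orientation: [3.135, 0.632, 1.923]
ft_force: [0.5, -0.3, 0.3]
grip_width: 0.188
gripper_force: 107.5
clock: 10.8
eef_pos: [0.6565, -0.1532, 0.2968]
orientation: [3.14, 0.123, 1.931]
ft_force: [-0.7, -0.8, -3.0]
grip_width: 0.193
gripper_force: 107.6
clock: 11.47
eef_pos: [0.6564, -0.1523, 0.2961]
orientation: [-3.141, 0.003, 1.931]
ft_force: [0.6, -0.2, -1.7]
grip_width: 0.192
gripper_force: 107.7
pan tcp [-0.2503 -0.0087  0.2961]
0.004689151284952857
side 520 [-0.316 -0.039  0.289] [-0.214  0.04   0.626]
bar 18 [-0.01637621 -0.03105023  0.08825255]
wrist 20495 [-0.274 -0.035  0.262] [-0.122  0.028  0.32 ]
bar 0
```

View pics/c7.png

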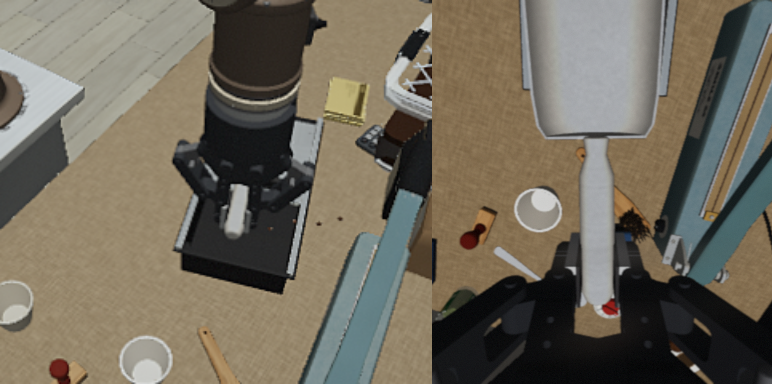

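The scoop is held level with its hollow side up, every measured point on it is above 0.26 m, and the arm is still. The bowls and stamp are in place and the hatch bar is still at its open position.

```bash
python3 -c "
from bench import robot
print(robot.sign_off())"
```

```text
the job is handed in; nothing more can be done
None
```

The hatch is slid fully open and the scoop was drawn out handle first; I handed the job in at about 12 s with the scoop held level and still, all of it about 0.26 m or more above the worktop, and the bowls and stamp not touched (the sign-off returned no verdict).

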